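# Clamp a power supply brick in the cam fixture for a cable pull test

### The job

The power supply brick is to be held for a pull test on its cable stub: tip it over onto the clamp plate so that it lies flat with the stub pointing over the low end bar at the back, and push it home against that bar. Then turn the cam lever until the cam has taken up the gap and the brick presses the sprung press bar back about half way, without ever driving the press bar right back to the end of its travel. Leave the lever standing there and do not disturb the two weights, the calipers and the hex key nearby.

Things in the scene. Friction and masses are not known exactly. Their poses are not given: they have to be found in the camera images.
- brick: black power brick, 0.31 kg, box 49 x 108 x 32 mm with a cable stub (10 mm thick, 24 long) on one end. Own x across the 49 mm width, y along it (stub at -y), z through its thickness. Origin on the underside (a 49 x 108 face, z = 0), 66 mm from the plain end. Starts on its plain end, stub up, underside to the plate, end face at height 108 mm, 3 to 7 mm before the plate's front edge
- brick_shoulder (a point): point on the brick: middle of the lower edge of its stub-end face (own 0, -42, 0 mm). A push of 40 to 50 mm towards the plate, 80 to 95 mm up, topples the brick; it lands flat, underside down, plain end overhanging the front edge by some 15 to 20 mm. It must slide on about 28 mm (under about 2 N) to be home against the end bar, this point then being at plate x = +43 mm
- clamp_plate: fixed grey aluminium plate 150 x 152 x 8 mm; origin on the desk, x to the back (away from robot), y left, z up; top at z 8, front edge at x = -75 mm. On it the low end bar (top at z 17, front face at x = +43, y -7 to +45; the stub passes above it), the rail at the left with the press bar before it, the cam unit at the right. The brick lies between press bar and cam, length along x
- bar_face (a point): middle of the press bar's face for the brick: plate y = +45 mm when free, 17.5 mm above the desk. The bar is steel, 106 x 7 x 17 mm; the brick lies with its side along it. With the lever open the channel between bar and cam is 8 to 13 mm wider than the brick
- press_bar (a joint): how far the sprung press bar is pressed left towards its rail, m: 0 = free, 0.003 = half way, 0.006 = end of its travel. Spring 3.5 N/mm with 3 N preload, about 13 N half way. As it yields its two plunger rods come out at the left of the rail
- cam_pivot (a point): top of the screw on the vertical pivot of the cam, 44 mm above the desk, fixed at plate x = -1, y = -31 to -35 mm (bolted in slots, so the gap to take up differs each time). The cam is a rubber-tyred disc of 28 mm radius, its centre 11 mm off the pivot
- lever_knob (a point): middle of the top of the lever's upright black knob: 17 mm thick, 38 mm high, top 79 mm above the desk, 80 mm from the pivot axis. It can be pushed sideways: about 2 N while free, about 5 N when the press bar begins to yield, 6 to 14 N half way
- cam_lever (a joint): lever angle about the vertical pivot, rad: 0 = open, knob 20 degrees to the right of plate +x; grows clockwise from above (knob from the back to the right, then to the robot), stop at 2.6; starts at 0 to 0.25. The cam begins to press the brick on the press bar at about 1.1 to 1.5 rad, the bar is half back about 0.3 rad later. Friction holds the lever where it is left
- weight_big: small brass weight, 26 mm wide, 30 mm high, origin under its centre; a bystander
- weight_small: small brass weight, 21 mm wide, 23 mm high, origin under its centre; a bystander
- calipers: digital calipers lying flat, 60 x 200 x 13 mm, origin under their middle; a bystander
- hex_key: bent hex key lying flat, 27 x 80 x 6 mm, origin under its middle; a bystander

How it is judged:
By the outcome, as a careful person would: the job done as asked, in the order asked, and still so for the second after the job is handed in, with the robot touching nothing.
It also fails if it takes over 72 s, if anything falls off the work surface, if the arm or the gripper's body presses on something with over 40 N, if the wrist force passes 120 N, or if a joint passes its speed limit or range.

### The arm

A 6-joint arm with a two-finger parallel gripper is mounted at the origin on a cart in front of the work surface, level with it; the furniture and walls round the work are solid. World frame = base frame: x ahead of the robot, y to its left, z up, the work surface at z = 0. Lengths are in mm, angles in degrees, forces in N, time in s.
With the tool pointing down it reaches from about 325 to 925 mm from the base axis. Payload 3.1 kg.
Tool frame: the origin (TCP) lies at the very end of the fingers, on their centre line; the grasp point (between the pads) lies grasp_offset behind it (grasp_offset is the distance from the TCP to the grasp point, in mm); z points along the fingers, y is the line along which they close (so a half turn about z gives the same grasp; the last joint's range is limited). The gripper opens to 85 mm and grips with 20 to 120 N. Pads are 22 mm wide; open, the fingers measure 114 mm over their backs; the gripper's body (76 mm by 85 mm) begins 54 mm behind the grasp point. The pads swing forward as they close: fully open they stand 13 mm farther back than shut.
Start: joints at [-71.631, 12.427, 92.441, -0, 75.132, -6.429], TCP at [262.156, -567.374, 231.3] pointing down, gripper open.
Joint ranges: [-157.48, 157.48], [-44.54, 120.13], [17.64, 146.25], [-64.5, 244.5], [7.68, 150.69], [-147.95, 147.95]. Speed limits (degrees/s): [159.86, 159.86, 180, 180, 180, 180].

### API

Orientations are given as [roll, pitch, yaw] about the fixed x, y, z axes, in that order (R = Rz(yaw) Ry(pitch) Rx(roll)).
In Python, from station import * gives the robot as it stands. Calls block until the motion is done:
- goto(position, orientation): joint-space move of the TCP to a pose.
- move_l(position, attitude=None, speed=150): straight line of the TCP; attitude=None keeps the orientation; speed is the mean speed in mm/s.
- move_j(angles): joint-space move.
- grip(opening, squeeze=None): finger opening in mm; squeeze is the grip in N (None keeps the last); returns when the fingers have stopped.
- wait(seconds).
- solve_ik(position, orientation): joint angles nearest the present ones, or None.
- get_obs(): the state.
- get_image(name): name is "scene" or "side" or "wrist"; returns the picture (400x640x3 uint8, red, green, blue); there is no depth.
- get_calibration(name): a dict with "fx", "fy", "cx", "cy" (pixels), "D" ([k1, k2, p1, p2, k3] as OpenCV has them; the pictures are not rectified), "R" (3x3) and "t" (3): a world point X has camera coordinates R X + t; the wrist camera has in their place "mount" (4x4, takes a point from camera to tool coordinates, whose origin is the TCP and whose axes are the flange's). Camera axes: x right, y down, z forward; pixel columns grow to the right and rows downward; lengths in mm; the calibration is good to about 2 mm. A picture is of the moment at which its call begins: read the wrist's pose just before it. get_calibration takes no time and is no camera call.
A pose or a line that the arm cannot do raises Unreachable and nothing moves.
- sign_off(): hands the job in; it is judged then, once.
Trained networks look in the newest picture that a camera, given by its name, has taken for a name from the list of things; names that differ only in an ending like _2 or _b are one class to them, and where a whole thing is asked for, a point or a joint stands for the part that bears it (a point fixed in the world has none). Each returns a list of dicts, best first, with "score" (0 to 1); they miss things now and then, are a little off and sometimes report something else, mostly with a low value. They report only what shows in the picture. A call takes as long as a camera call.
- spot_in(name, camera): "extent" ([centre column, centre row, width, height] in pixels, round what is visible of it).
- regions_of(name, camera): "region" (400x640 bool, what is visible of it) and "extent" ([centre column, centre row, width, height] in pixels, round what is visible of it).
The state is a dict: "t": time; "joint_pos": joint angles; "qvel": joint speeds; "effort": joint torques, N m; "tcp_pos": TCP position; "ee_rot": TCP orientation; "wrist_force": force on the tool from outside, world axes, zero at the start; "moment": the same for the moment, N m; "grip_width": finger opening in mm; "grip_force": force on a finger pad.
Only numpy, scipy, OpenCV 4.12 (cv2) and the standard library are available. Lean on these libraries where they do the work, as an engineer would, in place of code of your own. Each camera call takes 0.05 s, during which the arm holds its last target. There are 200 camera calls.

## Working session

There is one attempt and no reset: what is moved stays moved. The work goes in short steps, each a Python script; the robot and the scene stay as the last script left them, time stands still between calls to the robot, and variables do not carry over. Pictures are saved under pics/ and viewed, at most 10 in all, crops included, and the job is handed in when it is done.

```bash
mkdir -p pics; ls
cat > h.py <<'E'
from station import *
import numpy as np, cv2
def save(cam,fn):
    im=get_image(cam); cv2.imwrite('pics/'+fn,cv2.cvtColor(im,cv2.COLOR_RGB2BGR)); return im
def ray(cam,uv):
    c=get_calibration(cam);K=np.array([[c['fx'],0,c['cx']],[0,c['fy'],c['cy']],[0,0,1.]])
    p=cv2.undistortPoints(np.array([[uv]],float),K,np.array(c['D'],float))[0,0]
    R=np.array(c['R']);t=np.array(c['t']).ravel()
    return -R.T@t, R.T@np.array([p[0],p[1],1])
def onz(cam,uv,z):
    o,d=ray(cam,uv); return o+d*(z-o[2])/d[2]
def proj(cam,X):
    c=get_calibration(cam);K=np.array([[c['fx'],0,c['cx']],[0,c['fy'],c['cy']],[0,0,1.]])
    return cv2.projectPoints(np.array(X,float).reshape(-1,3),cv2.Rodrigues(np.array(c['R'],float))[0],np.array(c['t'],float).ravel(),K,np.array(c['D'],float))[0][:,0]
E
python3 - <<'E'
from h import *
np.set_printoptions(precision=1,suppress=True)
save('scene','s0.png');save('side','d0.png')
for c in('scene','side'):
    print(c,ray(c,(320,200)))
    for n in('brick','clamp_plate','press_bar','cam_lever','lever_knob','cam_pivot','brick_shoulder','bar_face','weight_big','weight_small','calipers','hex_key'):
        r=spot_in(n,c)[:2]; print(n,[(np.round(q['extent']),round(q['score'],2)) for q in r])
print(get_obs())
E
```

```text
pics
scene (array([  73.2, -926.4, 1069.8]), array([ 0.3,  0.6, -0.8]))
brick [(array([361., 220.,  22.,  22.]), 0.35)]
clamp_plate [(array([349., 217.,  38.,  50.]), 0.72)]
press_bar []
cam_lever [(array([360., 216.,  23.,   7.]), 0.72), (array([264., 198.,   7.,  12.]), 0.54)]
lever_knob [(array([358., 215.,  25.,  14.]), 0.66)]
cam_pivot [(array([360., 222.,  23.,  26.]), 0.74), (array([348., 219.,  39.,  58.]), 0.27)]
brick_shoulder []
bar_face []
weight_big [(array([254., 184.,   6.,   9.]), 0.18)]
weight_small [(array([251., 184.,   7.,   9.]), 0.56)]
calipers [(array([365., 215.,  10.,   8.]), 0.72)]
hex_key [(array([344., 314.,  30.,  11.]), 0.58)]
side (array([284.7, 591.4, 455.9]), array([ 0.3, -0.9, -0.4]))
brick [(array([343., 203.,  18.,  68.]), 0.56)]
clamp_plate [(array([318., 224.,  26.,  40.]), 0.61), (array([306., 191.,  44.,  38.]), 0.56)]
press_bar [(array([316., 221.,   6.,   5.]), 0.62)]
cam_lever [(array([305., 192.,  43.,  38.]), 0.57)]
lever_knob [(array([304., 189.,  40.,  41.]), 0.9)]
cam_pivot [(array([306., 195.,  46.,  39.]), 0.67)]
brick_shoulder [(array([343., 204.,  19.,  63.]), 0.64)]
bar_face []
weight_big [(array([336., 262.,  16.,  20.]), 0.59)]
weight_small [(array([343., 203.,  18.,  69.]), 0.42)]
calipers [(array([363., 315.,  42.,  83.]), 0.82), (array([338., 262.,  16.,  19.]), 0.32)]
hex_key []
{'t': 1.3, 'joint_pos': array([-71.6,  12.4,  92.4,   0. ,  75.1,  -6.4]), 'qvel': array([ 0.1, -0. ,  0. , -0. , -0. ,  0.2]), 'effort': array([  0. , -39.7, -30.4,  -0. ,   0. ,  -0. ]), 'tcp_pos': array([ 262.2, -567.4,  231.3]), 'ee_rot': array([-180. ,   -0. ,   24.8]), 'wrist_force': array([-0.6, -0.2,  0.8]), 'moment': array([ 0., -0., -0.]), 'grip_force': 0.0, 'grip_width': 85.3037184619639}
```

View pics/s0.png

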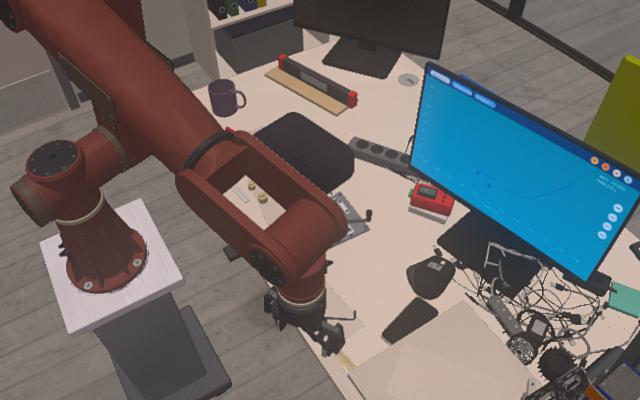

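View pics/d0.png

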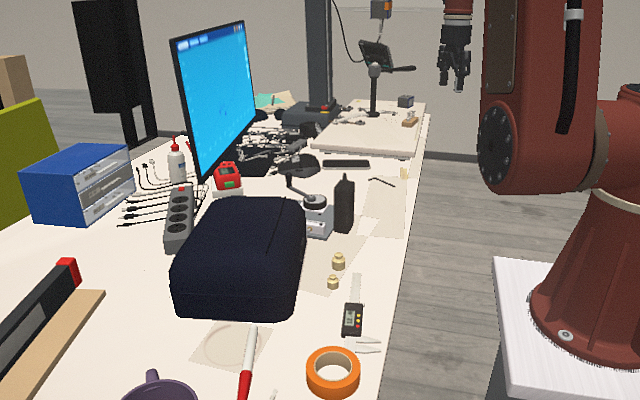

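The scene view shows the arm hiding the clamp; its plate shows near (350,220). In the side view the brick stands at (343,203), the cam knob is near (290,182), the weights at (338,262) and (333,282), and the calipers at (353,315).

Run:
```python
from h import *
np.set_printoptions(precision=1,suppress=True)
for n,uv in dict(brick=(343,233),wb=(338,270),ws=(333,288),cal=(353,320),hexk=(381,181)).items(): print(n,onz('side',uv,0))
print(onz('side',(315,201),44),onz('scene',(369,212),79))
print(get_calibration('wrist'))
b=onz('side',(343,233),0)
for x in (b[0]-20,b[0]-80):
  for yaw in (-90,0,90): print(x,yaw,solve_ik([x,b[1],320],[180,0,yaw]))
```

```text
brick [ 455.1 -168.1    0. ]
wb [433.3 -33.6   0. ]
ws [429.   20.8   0. ]
cal [378.5  91.2   0. ]
hexk [ 417.9 -469.2    0. ]
[ 531.5 -216.6   44. ] [ 615.1 -285.9   79. ]
{'fx': 298.2524968814289, 'fy': 298.2524968814289, 'cx': 315.61888105317917, 'cy': 198.18436464449488, 'D': array([0., 0., 0., 0., 0.]), 'mount': array([[   0. ,   -1. ,   -0.3,   76.1],
       [   1. ,    0. ,   -0. ,    0.5],
       [   0. ,   -0.3,    1. , -142.3],
       [   0. ,    0. ,    0. ,    1. ]])}
435.1288441127755 -90 None
435.1288441127755 0 [-29.7 -11.1 106.8  -0.   84.4  60.3]
435.1288441127755 90 [-29.7 -11.1 106.8   0.   84.4 -29.7]
375.1288441127755 -90 [-33.9 -18.9 112.9  -0.   86.  146.1]
375.1288441127755 0 [-33.9 -18.9 112.9  -0.   86.   56.1]
375.1288441127755 90 [-33.9 -18.9 112.9   0.   86.  -33.9]
```

```bash
cat >> h.py <<'E'
from scipy.spatial.transform import Rotation as Rn
def wray(uv,o):
    c=get_calibration('wrist');M=np.array(c['mount'])
    R=Rn.from_euler('xyz',o['ee_rot'],degrees=True).as_matrix();p=np.array(o['tcp_pos'])
    d=np.array([(uv[0]-c['cx'])/c['fx'],(uv[1]-c['cy'])/c['fy'],1])
    return p+R@M[:3,3], R@M[:3,:3]@d
def won(uv,z,o):
    a,d=wray(uv,o); return a+d*(z-a[2])/d[2]
E
python3 - <<'E'
from h import *
np.set_printoptions(precision=1,suppress=True)
print(get_calibration('wrist')['mount'][:3,2])
goto([500,-220,330],[180,0,0]); wait(.2)
o=get_obs();print(o['t'],o['tcp_pos'])
save('wrist','w0.png')
for n in('brick','clamp_plate','press_bar','cam_lever','lever_knob','weight_big','weight_small','calipers','hex_key'):
    r=spot_in(n,'wrist')[:2]; print(n,[(np.round(q['extent'],1),round(q['score'],2)) for q in r])
E
```

```text
[-0.3 -0.   1. ]
3.0917 [ 499.7 -220.8  329.6]
brick [(array([290.6, 192.6,  41.5,  44. ]), 0.91)]
clamp_plate [(array([305.8, 117.2, 109.5, 112.5]), 0.71), (array([344.8, 106.2,  55. ,  84.2]), 0.17)]
press_bar [(array([265.4, 126.3,  27. ,  73.6]), 0.62), (array([345.6, 105.5,  53.1,  89.6]), 0.54)]
cam_lever [(array([345. , 106.8,  57.7,  85.8]), 0.69)]
lever_knob [(array([344. , 105.3,  52.7,  86.1]), 0.71)]
weight_big [(array([206.5, 197.8,  19.8,  22.1]), 0.82), (array([459.1, 204.9,  29.9,  46.1]), 0.34)]
weight_small [(array([168.3, 199.9,  16.4,  11.9]), 0.47)]
calipers [(array([143.7, 235.8, 113.2,  44.3]), 0.83), (array([168.7, 199.3,  19.6,  16.5]), 0.56)]
hex_key [(array([459.4, 206.9,  30.9,  44.1]), 0.78)]
```

View pics/w0.png

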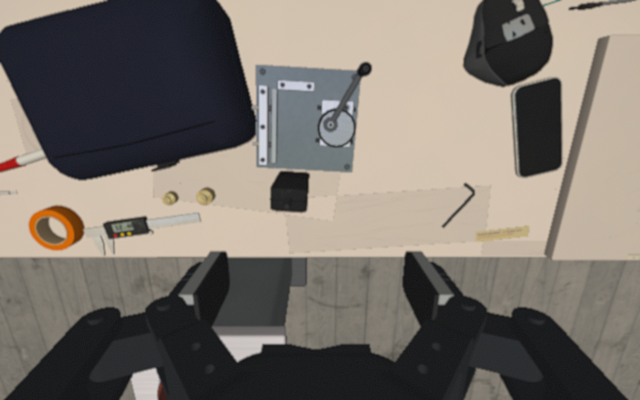

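The wrist view shows the plate (corners (257,66), (357,72), (352,171), (256,166)), the brick on end at (290,192), the pivot at about (331,126), the knob at (365,69) and the weights at (169,198) and (205,196).

Run:
```python
from h import *
np.set_printoptions(precision=1,suppress=True)
o=get_obs()
for uv in((257,66),(357,72),(352,171),(256,166)): print(won(uv,8,o))
print('case edge',won((255,140),100,o),'knob',won((365,69),79,o),'piv',won((331,126),44,o))
goto([590,-230,270],[180,0,0]); wait(.3)
o=get_obs();print(o['t'],o['tcp_pos'],o['ee_rot'])
im=save('wrist','w1.png')
cv2.imwrite('pics/w1c.png',cv2.resize(cv2.cvtColor(im[60:285,180:480],cv2.COLOR_RGB2BGR),(800,600),interpolation=cv2.INTER_CUBIC))
```

```text
[ 630.7 -136.     8. ]
[ 622.7 -279.7    8. ]
[ 477.5 -277.7    8. ]
[ 485.5 -126.     8. ]
case edge [ 535.9 -145.4  100. ] knob [ 619.  -280.2   79. ] piv [ 549.2 -241.6   44. ]
4.4 [ 589.9 -230.3  271.8] [179.9  -0.1  -0. ]
```

View pics/w1c.png

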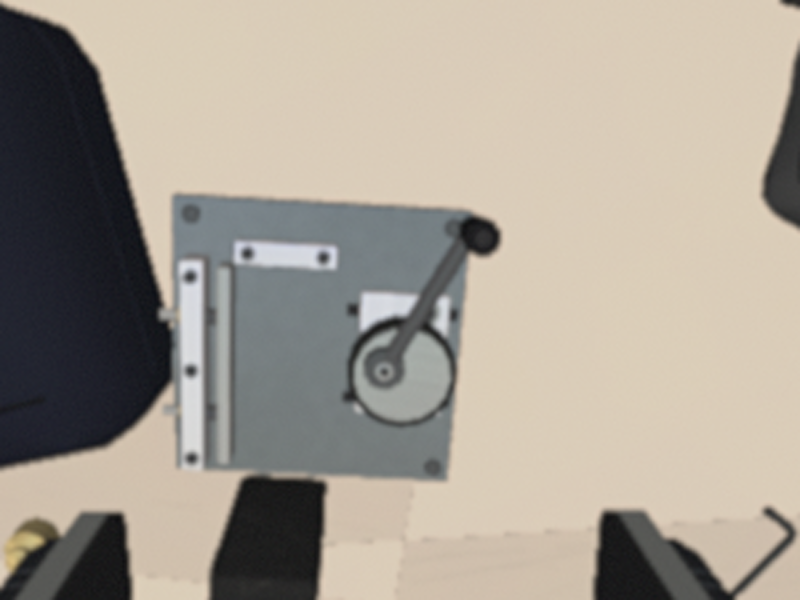

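The crop shows plate corners at (175,195), (470,211), (446,479) and (180,467), and the pivot at (384,371). The knob is at (482,236). The brick's back foot edge runs (245,478)–(325,482) and its upper back edge about (216,572)–(318,580).

Run:
```python
from h import *
from scipy.optimize import least_squares
np.set_printoptions(precision=1,suppress=True)
o=get_obs()
f=lambda u,v,z: won((u*.375+180,v*.375+60),z,o)
P=np.array([f(175,195,8),f(470,211,8),f(446,479,8),f(180,467,8)]); print(P)
L=np.array([[75,76],[75,-76],[-75,-76],[-75,76]])
T=lambda p,l:np.array([[np.cos(p[2]),-np.sin(p[2])],[np.sin(p[2]),np.cos(p[2])]]).dot(np.array(l,float).T).T+p[:2]
s=least_squares(lambda p:(T(p,L)-P[:,:2]).ravel(),[555,-205,0]);p=s.x
print(p,np.degrees(p[2]),s.fun)
inv=lambda X:(np.array([[np.cos(p[2]),np.sin(p[2])],[-np.sin(p[2]),np.cos(p[2])]])@(X[:2]-p[:2]))
for n,X in dict(piv=f(384,371,44),knob=f(482,236,79),bl=f(245,478,0),br=f(325,482,0),tl=f(216,572,108),tr=f(318,580,108),bar=f(233,263,25),bar2=f(230,462,25),eb=f(236,265,17),eb2=f(336,270,17)).items(): print(n,X,inv(X))
np.save('p.npy',p)
```

```text
[[ 631.8 -137.3    8. ]
 [ 623.9 -285.2    8. ]
 [ 476.4 -277.7    8. ]
 [ 483.8 -129.8    8. ]]
[ 554.  -207.5   -0.1] -2.9399745081307898 [ 0.9  1.8  1.1 -2.  -1.2 -1.9 -0.8  2. ]
piv [ 550.7 -241.5   44. ] [ -1.5 -34.1]
knob [ 620.9 -281.1   79. ] [ 70.6 -70.1]
bl [ 473.4 -164.3    0. ] [-82.7  39. ]
br [ 470.8 -209.8    0. ] [-82.9  -6.5]
tl [ 478.7 -166.9  108. ] [-77.2  36.7]
tr [ 474.7 -211.4  108. ] [-79.  -8.]
bar [ 600.5 -167.4   25. ] [44.4 42.4]
bar2 [ 494.3 -160.7   25. ] [-62.   43.6]
eb [ 598.1 -167.6   17. ] [42.  42.1]
eb2 [ 595.6 -217.8   17. ] [42.1 -8.1]
```

```bash
cat >> h.py <<'E'
import os
if os.path.exists('p.npy'):
    pp=np.load('p.npy'); yaw=np.degrees(pp[2]); c_,s_=np.cos(pp[2]),np.sin(pp[2]); RP=np.array([[c_,-s_],[s_,c_]])
def W(x,y,z): return [*(RP@[x,y]+pp[:2]),z]
def PL(X): return RP.T@(np.array(X[:2])-pp[:2])
def F():
    f=np.array(get_obs()['wrist_force']); return np.array([*(RP.T@f[:2]),f[2]])
np.set_printoptions(precision=1,suppress=True)
E
python3 - <<'E'
from h import *
O=[180,0,yaw]
goto(W(-172,16,200),O); grip(0)
move_l(W(-172,16,86),O,200)
move_l(W(-130,16,86),O,120); print(F())
for x in(-118,-106,-94,-78):
    move_l(W(x,16,86),O,70); print(x,F())
move_l(W(-130,16,86),O,100); wait(.3)
o=get_obs(); print(o['t'],o['tcp_pos'])
im=save('wrist','w2.png'); 
for n in ('brick',): print(spot_in(n,'wrist')[:2])
move_l(W(-165,16,110),O,200)
im2=save('side','d2.png')
cv2.imwrite('pics/c2.png',np.vstack([cv2.cvtColor(im[0:300,120:520],cv2.COLOR_RGB2BGR),cv2.resize(cv2.cvtColor(im2[130:280,240:440],cv2.COLOR_RGB2BGR),(400,300))]))
E
```

```text
[-0.5  0.2  0.1]
-118 [ 0.6 -0.1  0.2]
-106 [-0.2  0.3  0.2]
-94 [-0.1 -0.   0.2]
-78 [-0.3  0.4 -1. ]
9.6417 [ 425.4 -184.9   86.1]
[{'extent': [314.6, 85.7, 90.5, 168.7], 'score': 0.89}]
```

View pics/c2.png

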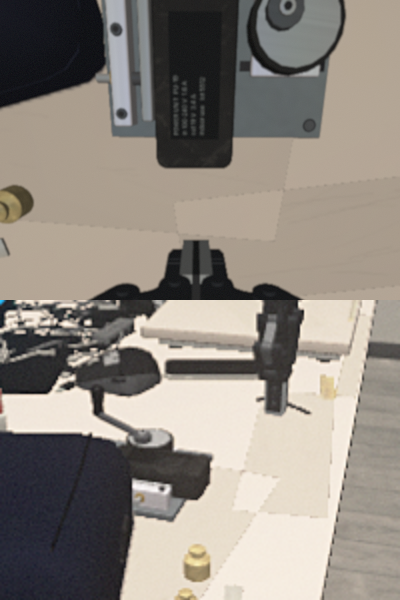

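The brick lies flat in the channel, between bar and cam, with its plain end overhanging at crop (195,165). The weights are untouched. Next I push it home.

Run:
```python
from h import *
O=[180,0,yaw]
o={'tcp_pos':[425.4,-184.9,86.1],'ee_rot':O}
a=won((120+157,160),38,o);b=won((120+232,160),38,o);print(PL(a),PL(b))
yc=(PL(a)[1]+PL(b)[1])/2; print(yc)
yc=float(np.clip(yc,10,22))
move_l(W(-150,yc,100),O,150);move_l(W(-150,yc,19),O,150)
move_l(W(-112,yc,19),O,100); f0=F();print(f0)
x=-112
while x<-66:
    x+=3 if x<-85 else 1.5
    move_l(W(x,yc,19),O,40); f=F()-f0; print(x,f)
    if f[0]<-5: break
print(PL(get_obs()['tcp_pos']))
move_l(W(x-15,yc,19),O,80); 
move_l(W(-140,yc,120),O,200); wait(.2)
o=get_obs();print(o['t'],o['tcp_pos'])
im=save('wrist','w3.png')
cv2.imwrite('pics/c3.png',cv2.resize(cv2.cvtColor(im[0:220,170:470],cv2.COLOR_RGB2BGR),(800,586)))
```

```text
[-86.6  40.7] [-86.6  -7.5]
16.603377555618515
[-0.6 -0.3 -0.2]
-109 [0.1 0.5 0.5]
-106 [ 0.5 -0.5  0.5]
-103 [1.2 0.5 0.8]
-100 [-0.9 -0.5 -0.4]
-97 [-0.1  0.5 -0.2]
-94 [ 0.6  0.9 -0.1]
-91 [ 0.2 -0.  -0.2]
-88 [ 0.5 -0.2  0.7]
-85 [ 0.3  0.9 -0. ]
-83.5 [-1.7  0.1  0.5]
-82.0 [-0.5  0.5 -0.3]
-80.5 [ 0.  -0.3 -0.6]
-79.0 [-0.3 -0.1 -0.1]
-77.5 [-1.   0.6  0.6]
-76.0 [-3.8 -0.1  3.1]
-74.5 [-8.2 -0.9  7. ]
[-76.8  16.8]
16.8917 [ 414.5 -183.2  118.6]
```

View pics/c3.png

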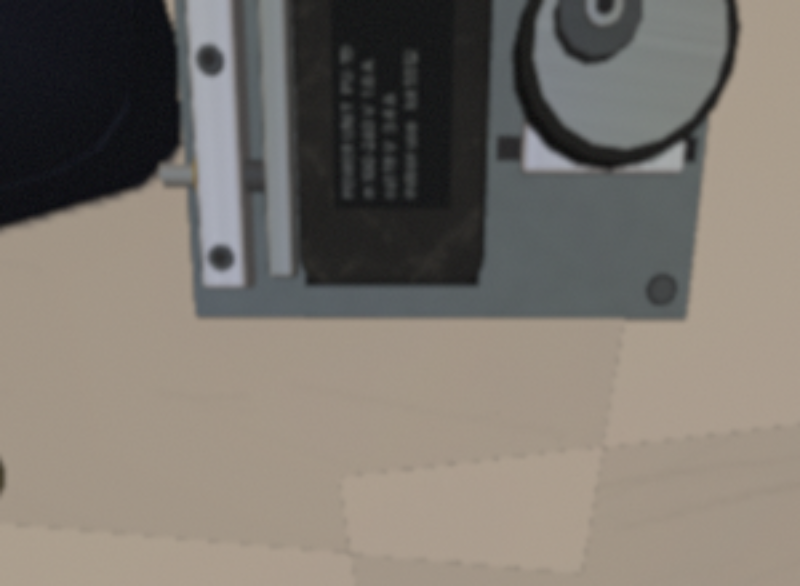

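Home: the front margin to the plate edge at crop y≈285–318 is about 10 mm, as expected, and the brick is parallel to the press bar. Now the lever, pushed sideways along its arc.

```bash
cat >> h.py <<'E'
PIV=np.array([-1,-34.]); 
def pose(th,off=19.5,z=53):
    f=-np.radians(20)-th; t=f-np.pi/2
    q=PIV+80*np.array([np.cos(f),np.sin(f)])-off*np.array([np.cos(t),np.sin(t)])
    return W(q[0],q[1],z),[180,0,(np.degrees(t)+180+yaw+180)%360-180]
def ft(th):
    t=-np.radians(20)-th-np.pi/2; f=F(); return -(f[0]*np.cos(t)+f[1]*np.sin(t)), f
def push(a,b,st,lim):
    th=a
    while th<b-1e-6:
        th=min(b,th+st); move_l(*pose(th),speed=60); q,f=ft(th); print(round(th,2),round(q,1),f)
        if q>lim: break
    return th
E
python3 - <<'E'
from h import *
O=[180,0,yaw]
P,A=pose(.0,32)
move_l(W(-100,16,200),O,250)
goto(P[:2]+[200],A); move_l(P,A,200)
th=push(0,.9,.1,6)
if th>=.9: th=push(th,1.45,.05,4.5)
print(th,get_obs()['t'],PL(get_obs()['tcp_pos']))
E
```

```text
0.1 0.3 [ 0.1  0.3 -0.3]
0.2 -0.3 [ 0.2 -0.5 -0.6]
0.3 0.0 [-0.3  0.2  0.9]
0.4 0.4 [-0.2  0.7  0.2]
0.5 -0.4 [-0.4 -0.1 -0.6]
0.6 0.3 [ 0.   0.5 -0. ]
0.7 0.2 [ 0.1  0.2 -0.1]
0.8 0.3 [ 0.6 -0.6 -0.2]
0.9 0.5 [ 0.5  0.3 -0.1]
0.8999999999999999 22.1667 [  42.8 -103.7]
```

Run:
```python
from h import *
im=save('wrist','w4.png');im2=save('side','d4.png')
cv2.imwrite('pics/c4.png',np.vstack([cv2.resize(cv2.cvtColor(im[0:400,0:640],cv2.COLOR_RGB2BGR),(480,300)),cv2.resize(cv2.cvtColor(im2[130:280,240:480],cv2.COLOR_RGB2BGR),(480,300))]))
```

```text
(no output)
```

View pics/c4.png

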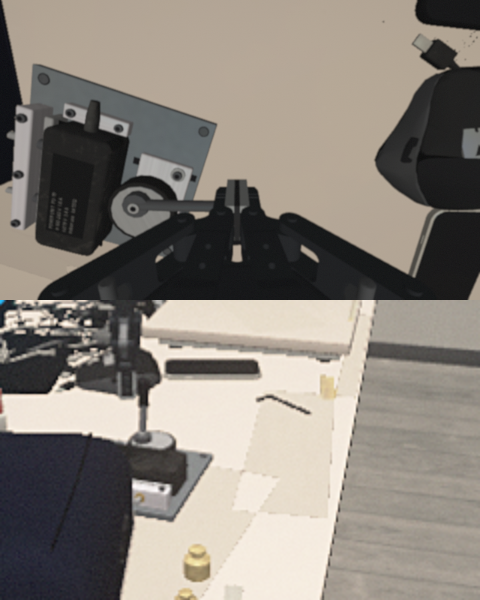

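The lever is moving with the fingers, the brick is still home with its stub over the bar, and the cam is close to the brick. I continue in small steps.

Run:
```python
from h import *
th=push(.9,1.5,.05,3.5)
print(th,get_obs()['t'],PL(get_obs()['tcp_pos']))
```

```text
0.95 1.3 [ 1.   0.9 -0.8]
1.0 1.2 [ 1.1  0.5 -0.1]
1.05 0.5 [ 0.7 -0.8 -0.3]
1.1 2.1 [ 2.1  0.2 -0.8]
1.15 0.7 [0.7 0.5 0.2]
1.2 1.6 [ 1.6 -0.1  0.3]
1.25 1.9 [ 1.9 -0.8  0.2]
1.3 1.5 [ 1.4 -0.5  0.2]
1.35 2.8 [ 2.7 -1.6 -0.9]
1.4 3.6 [ 3.4 -1.5 -1.7]
1.4000000000000004 24.7667 [   4.7 -116.5]
```

Run:
```python
from h import *
th=push(1.4,1.64,.04,9)
P,A=pose(th,34); move_l(P,A,100); move_l(P[:2]+[150],A,250)
print('lift',F())
goto(W(-90,40,150),[180,0,yaw]); wait(.3)
o=get_obs();print(o['t'],o['tcp_pos'],o['ee_rot'])
im=save('wrist','w5.png')
cv2.imwrite('pics/c5.png',cv2.resize(cv2.cvtColor(im[0:225,200:500],cv2.COLOR_RGB2BGR),(800,600),interpolation=cv2.INTER_CUBIC))
```

```text
1.44 5.0 [ 5.  -0.7 -2.2]
1.48 5.9 [ 5.5 -2.  -1.7]
1.52 6.0 [ 5.8 -1.7 -2.3]
1.56 7.1 [ 6.3 -3.3 -3.6]
1.6 7.8 [ 6.8 -4.1 -4.2]
1.64 9.6 [ 8.4 -4.7 -4.7]
lift [0.1 0.1 0.2]
28.1583 [ 466.8 -164.1  150.2] [180.  -0.  -3.]
```

View pics/c5.png

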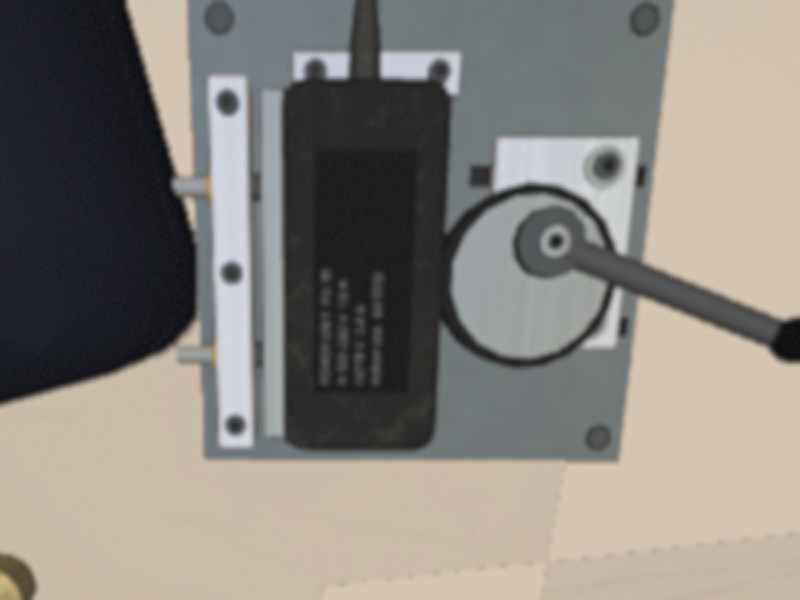

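The brick is clamped: cam contact is at (445,270), the stub passes over the end bar, and the rods stick out at (175–208,186). I'll rectify the views to the bar's top plane to measure its travel.

```bash
cat > rect.py <<'E'
from h import *
def rect(fn,tcp,rot,z,xr,yr,s):   # s px/mm; rows along -x, cols along -y
    o={'tcp_pos':tcp,'ee_rot':rot}
    c=get_calibration('wrist');M=np.array(c['mount']);R=Rn.from_euler('xyz',rot,degrees=True).as_matrix()
    pts=[];dst=[]
    for x in xr:
        for y in yr:
            X=np.array(W(x,y,z)); q=M[:3,:3].T@(R.T@(X-np.array(tcp))-M[:3,3])
            pts.append([c['fx']*q[0]/q[2]+c['cx'],c['fy']*q[1]/q[2]+c['cy']]); dst.append([(yr[0]-y)*s,(xr[0]-x)*s])
    H=cv2.getPerspectiveTransform(np.float32(pts),np.float32(dst))
    return cv2.warpPerspective(cv2.imread('pics/'+fn),H,(int((yr[0]-yr[1])*s),int((xr[0]-xr[1])*s)),flags=cv2.INTER_CUBIC)
if __name__=='__main__':
    L=[('w1.png',[589.9,-230.3,271.8],[179.9,-.1,0]),('w3.png',[414.5,-183.2,118.6],[180,0,yaw]),('w5.png',[466.8,-164.1,150.2],[180,0,-3.])]
    out=[]
    for a in L:
        im=rect(*a,25,(50,-70),(90,30),4); out.append(im)
        g=im.mean(2)
        for r in ((-16,-24),(-42,-56)):   # clear of the rods
            pr=g[int((50-r[0])*4):int((50-r[1])*4)].mean(0); print(a[0],r,pr[24:200:2].astype(int))
    cv2.imwrite('pics/rect.png',np.hstack(out))
E
python3 rect.py
```

```text
w1.png (-16, -24) [ 24  24  23  22  22  22  24  25  27  32  37  43  53  62  73  88 100 113
 126 134 140 141 139 135 130 127 131 139 153 171 187 203 212 216 219 219
 217 215 214 213 212 213 214 216 217 219 220 218 213 206 190 172 153 130
 113 102  95  95 100 104 108 115 120 124 132 140 147 156 162 167 171 172
 173 174 173 169 165 156 141 126 111 100  95  95  99 108 115 118]
w1.png (-42, -56) [191 191 191 191 191 191 191 191 191 191 191 191 191 191 191 192 192 192
 192 188 184 176 163 150 140 133 133 142 156 173 191 203 209 216 218 217
 217 216 215 215 214 214 215 215 216 218 218 214 210 200 183 166 147 126
 112 100  95  97 101 104 109 115 118 122 129 135 142 150 156 162 167 169
 171 173 173 169 165 157 143 128 114 101  95  94  97 104 111 116]
w3.png (-16, -24) [ 17  18  18  17  17  17  18  18  17  17  18  18  18  18  17  18  18  17
  15  16  22  40  64  83  92  94  93  96 108 130 151 164 170 171 172 172
 173 173 172 171 170 170 170 170 171 172 172 173 173 170 161 145 123  98
  79  70  70  71  77  85  91  94  95  94  94  95 101 113 124 130 133 133
 133 134 136 138 138 134 122 105  84  
[... 455 characters left out ...]
 22  23  23  22  21  20  23  31  52  78
 100 117 121 122 120 119 118 117 117 119 130 149 173 195 206 214 215 215
 215 215 215 214 213 213 212 212 213 213 214 215 215 216 207 194 165 137
 112 102 105 111 113 116 121 134 150 159 166 167 168 168 170 172 173 167
 155 129  99  71  50  45  43  45  46  45  45  45  45  45  45  44]
w5.png (-42, -56) [185 184 184 184 184 184 184 184 184 184 184 184 184 185 185 185 183 176
 162 145 129 120 115 115 115 115 114 120 132 153 176 197 207 213 214 214
 213 213 211 209 208 207 207 208 209 211 213 215 214 210 202 185 162 137
 116 107 105 110 116 124 135 148 157 164 166 167 167 168 170 172 169 163
 142 118  85  61  45  39  39  41  42  42  42  41  41  41  41  41]
```

View pics/rect.png

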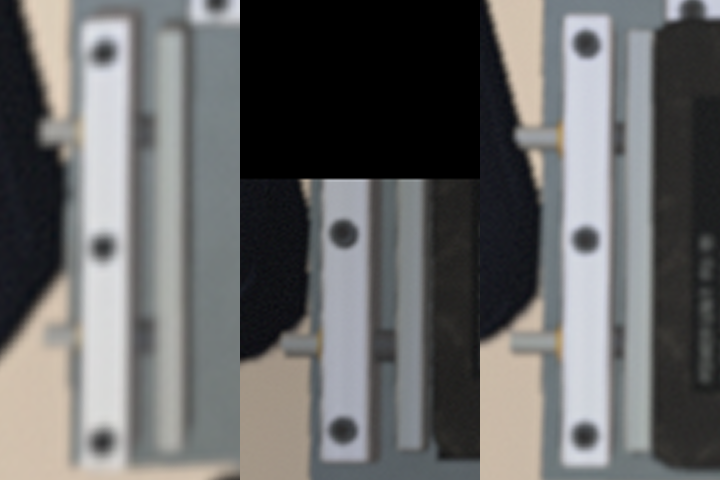

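The bar-to-rail gap went from 7.4 mm to 4.4–4.5 mm, and the rods came out about 3 mm. That is half way, and the arm is clear of everything.

```bash
python3 -c "
from h import *
print(F(),get_obs()['t']); print(sign_off())"
```

```text
[-0.4 -1.1  0.5] 28.2083
the job is handed in; nothing more can be done
None
```

The job is handed in at 28 s: the brick lies flat and home against the end bar, and the cam lever stands at about 1.6 rad with the press bar back about 2.9 of its 6 mm; the arm never went near the weights, calipers or hex key.

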